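# Raise the diffuser by one turn of the stage's hand wheel

### The job

Raise the frosted diffuser by one pitch of the lead screw: with a fingertip, push the hand wheel on top of the lift stage clockwise (seen from above) by its upright red handle through exactly one turn, so that the handle comes back to where it began, and then leave it. Push gently from behind the handle, never pinch it, and leave the periscope post, the polarizer mount and the hex driver alone.

Things in the scene. Friction and masses are not known exactly. Their poses are not given: they have to be found in the camera images.
- stage: lift stage, fixed to the granite: dark base plate 170 x 130 x 14 mm, aluminium column and a 97 x 104 mm top plate whose upper face is 188 mm above the slab. A vertical lead screw between two guide rods drives a dark carriage. Origin on the slab, on the screw's (wheel's) axis; z up; +x is the side from which the diffuser sticks out. Nothing of it reaches above the wheel.
- wheel_centre (a point): centre of the hand wheel, on its vertical axis, 206 mm above the slab, at mid-height of the rim. The aluminium wheel is 126 mm over the rim; the rim is a round bar 16 mm thick on a circle of 55 mm radius, so its top is 8 mm above this point; three spokes; hub of 17 mm radius with a nut that ends 13 mm above this point
- handwheel (a joint): angle of the hand wheel in rad; it grows as the wheel turns clockwise seen from above, one turn is 6.283 and lifts the diffuser by 5 mm. It starts anywhere between -2.7 and 2.7. The wheel is stiff (about 0.15 N m, near 3 N at the handle), does not run on, and stays where it is left; its stops lie more than a turn away either way
- crank_handle: upright red handle that spins freely on a pin at the end of one spoke, 55 mm from the wheel's axis; round, tapering from 17 mm diameter at its foot to 22 mm at two thirds of its height. Origin on the handle's axis, 6 mm above mid-rim; the red grip runs from 5 to 60 mm above the origin (217 to 272 mm above the slab); z up
- handle_mid (a point): centre of the red handle, on its axis, 32 mm above its origin and 244 mm above the slab; about 21 mm diameter here
- diffuser (a point): centre of the frosted glass diffuser in its white plastic frame, 60 mm wide x 62 mm high x 10 mm thick, carried by the stage's carriage on the stage's +x side, 89 mm from the screw's axis; about 96 mm above the slab, always below the wheel
- periscope: silver periscope post, loose, 182 mm tall: 64 mm round foot, 25 mm post, two 45 degree mirror heads reaching 57 mm from the post's axis on its -x side. Origin under the foot, z up. Leave alone
- polarizer: black polarizer mount, loose, 146 mm tall: 60 mm round foot, post and a 69 mm ring. Origin under the foot, z up. Leave alone
- driver: hex driver lying on the slab, loose: black handle 92 x 22 x 22 mm and a 95 mm steel shaft along x. Origin on the slab under the handle, 6 mm from its shaft end. Leave alone

How it is judged:
On the way, in this order (a step that is already met when the one before it is completed fails the run):
1. the fingers push the handle near its starting place (contact force between the fingers and crank_handle above 0.3 N and distance of handle_mid from where it was at the start of the episode below 0.03 m).
2. the fingers push the handle through the far side of its circle (contact force between the fingers and crank_handle above 0.3 N and distance of handle_mid from where it was at the start of the episode above 0.09 m).
3. the fingers push the handle back to its starting place, one turn on (all of step 1 and value of joint handwheel above 3 rad).
At the end, for the whole second after the job is handed in: the wheel has turned clockwise through one whole turn from its start and rests with the handle within 11 mm (about 11 degrees) of where it began; periscope, polarizer and driver stand within 15 mm of their places, upright (distance of handle_mid from where it was at the start of the episode below 0.011 m and value of joint handwheel between 3.2 and 9.35 rad and velocity of joint handwheel between -0.05 and 0.05 rad/s and distance of diffuser from where it was at the start of the episode below 0.008 m and distance of each of periscope, polarizer, driver from where it was at the start of the episode below 0.015 m and angle between each of periscope, polarizer's own z axis and vertical below 0.15 rad); the robot touches nothing.
It fails at once if the handle is pinched or shoved hard (over 30 N from the fingers) (contact force between the fingers and crank_handle above 30 N).
It fails at once if the periscope post is lifted, knocked or moved (distance of periscope from where it was at the start of the episode above 0.015 m or angle between periscope's own z axis and vertical above 0.15 rad).
It fails at once if the polarizer mount is lifted, knocked or moved (distance of polarizer from where it was at the start of the episode above 0.015 m or angle between polarizer's own z axis and vertical above 0.15 rad).
It fails at once if the hex driver is lifted or moved (distance of driver from where it was at the start of the episode above 0.015 m).
It also fails if it takes over 59 s, if anything falls off the work surface, if the arm or the gripper's body presses on something with over 40 N, if the wrist force passes 120 N, or if a joint passes its speed limit or range.

### The arm

A 6-joint arm with a two-finger parallel gripper is mounted at the origin on the work surface. World frame = base frame: x ahead of the robot, y to its left, z up, the work surface at z = 0. Lengths are in m, angles in rad, forces in N, time in s.
With the tool pointing down it reaches from about 0.3 to 0.875 m from the base axis. Payload 6.4 kg.
Tool frame: the origin (TCP) lies between the finger pads; the fingertips stand 17 mm ahead of it and the grasp point (between the pads) lies 2 mm behind it; x points along the fingers, z is the direction in which the jaws open and shut, and the axes are right-handed (so a half turn about x gives the same grasp; the last joint's range is limited). The gripper opens to 85 mm and grips with 20 to 120 N. Pads are 22 mm wide; open, the fingers measure 114 mm over their backs; the gripper's body (76 mm by 85 mm) begins 54 mm behind the grasp point. The pads swing forward as they close: fully open they stand 13 mm farther back than shut.
Start: joints at [1.011, 0.181, 1.607, -0, 1.354, -0.206], TCP at [0.199, 0.539, 0.248] pointing down, gripper open.
Joint ranges: [-2.99, 2.99], [-0.89, 2.07], [0.3, 2.58], [-1.14, 4.28], [0, 2.63], [-3.12, 3.12]. Speed limits (rad/s): [2.57, 2.57, 3.01, 3.14, 3.14, 3.14].

### API

Orientations are given as a 3x3 rotation matrix whose columns are the frame's x, y, z axes.
In Python, from rig import monitor, cams, r gives the robot as it stands. The module is installed in compiled form; this text tells all that it offers.
- The arm moves only by the tool jog_arm, never from a script. Its argument "commands" is a list of rows, each a list of 5 numbers: the closure, from -1 (fully open) to 1 (shut), so that 0 is half open, then the shift along the tool's x, y, z in units of 10 cm (1.0 is 10 cm), then the turn about the tool's x in units of 90 degrees (1.0 is 90 degrees). In form: [[gripper, dx, dy, dz, twist], ...]. A call has 1 to 10 rows; each row is the pose to reach, as a shift and turn from the pose commanded when the call began, along the tool's axes at that moment; what a row does not reach only later rows make up. A row lasts 1/8 s, in which the tool goes at most 62.5 mm and 10.7 degrees, less where a joint would pass 70% of its speed; a pose out of reach is approached as far as the arm can. A call with a number of a shift or a turn outside -1 to 1 is refused whole. A call with a gripper value outside its range is refused whole. The fingers move at their own pace and stop on an object; "force" is the grip in N (left out, the last holds). Time passes only in rows, so rows that repeat a pose let the fingers close. It gives the time, the measured TCP pose, the force and the opening at its end, in the units of the state.
- monitor.sense(): the state, without advancing time (a new reading comes with each control period).
- cams.camera(name): name is "scene" or "side" or "wrist"; returns a dict with "frame" (480x640x3 uint8, red, green, blue), "K" (3x3 intrinsics, pixels), "k1" (the pictures are not rectified: a ray, as slopes to the right and down, at radius r is drawn at 1 + k1 r^2 times it, then the intrinsics apply), "rvec" (rotation vector, rad) and "tvec" (3), from world to camera coordinates, as OpenCV has them; the wrist camera has in their place "T_tool_cam" (4x4, takes a point from camera to tool coordinates, whose origin is the TCP and whose axes are the tool frame's). Camera axes: x right, y down, z forward; pixel columns grow to the right and rows downward; lengths in m; the calibration is good to about 2 mm. A picture is of the moment at which its call begins: read the wrist's pose just before it. There is no depth.
- r.close_job(): hands the job in, once; it reports no verdict.
The state is a dict: "time": time; "joint_positions": joint angles; "joint_vel": joint speeds; "effort": joint torques, N m; "tcp_pos": TCP position; "eef_rot": TCP orientation; "ft_force": force on the tool from outside, world axes, zero at the start; "wrist_torque": the same for the moment, N m; "opening": finger opening in m.
Only numpy, scipy, OpenCV 4.12 (cv2) and the standard library are available. Lean on these libraries where they do the work, as an engineer would, in place of code of your own. Each camera call takes 0.05 s, during which the arm holds its last target. There are 200 camera calls.

## Working session

There is one attempt and no reset: what is moved stays moved. The work goes in short steps, Python scripts to look and compute and a tool call to move; the robot and the scene stay as the last step left them, time stands still between calls to the robot, and variables do not carry over. Pictures are saved under pics/ and viewed, about 8 in all and at most 12, crops included, and the job is handed in when it is done.

Besides the shell and the picture viewer there is one more tool, called after "Request:" as a command line: name --pt "numbers of a row" for each row, then --argument value for the rest. jog_arm: Moves the arm, as the interface text tells. Its arguments: {"type":"object","properties":{"commands":{"type":"array"},"force":{"type":"number"}},"required":["commands"]}

```bash
mkdir -p pics
cat > h.py <<'E'
import numpy as np, cv2
from rig import monitor, cams, r
def snap(n,f):
    s=monitor.sense(); c=cams.camera(n); cv2.imwrite('pics/'+f,cv2.cvtColor(c['frame'],cv2.COLOR_RGB2BGR))
    if n=='wrist':
        T=np.eye(4);T[:3,:3]=s['eef_rot'];T[:3,3]=s['tcp_pos'];M=T@c['T_tool_cam']
        R,o=M[:3,:3],M[:3,3]
    else:
        R=cv2.Rodrigues(np.array(c['rvec'],float))[0].T; o=-R@np.array(c['tvec'],float).ravel()
    np.savez('pics/'+f+'.npz',R=R,o=o,K=c['K'],k1=c['k1']); return c
def ray(f,u,v):
    d=np.load('pics/'+f+'.npz');D=np.array([float(d['k1']),0,0,0])
    p=cv2.undistortPoints(np.array([[[u,v]]],float),d['K'],D).ravel()
    return d['o'],d['R']@np.array([p[0],p[1],1])
def atz(f,u,v,z):
    o,w=ray(f,u,v);return o+w*(z-o[2])/w[2]
def proj(f,P):
    d=np.load('pics/'+f+'.npz');R=d['R'].T;D=np.array([float(d['k1']),0,0,0])
    return cv2.projectPoints(np.array(P,float).reshape(-1,1,3),cv2.Rodrigues(R)[0],-R@d['o'],d['K'],D)[0].reshape(-1,2)
def tri(a,b):
    A=np.zeros((3,3));B=np.zeros(3)
    for o,w in(a,b):
        w=w/np.linalg.norm(w);Q=np.eye(3)-np.outer(w,w);A+=Q;B+=Q@o
    return np.linalg.solve(A,B)
E
python3 - <<'E'
from h import *
a=snap('scene','s1.png');b=snap('side','d1.png');c=snap('wrist','w1.png')
for f in('s1.png','d1.png','w1.png'):print(f,np.load('pics/'+f+'.npz')['o'].round(3))
s=monitor.sense();print(s['time'],s['tcp_pos'],s['eef_rot'],s['opening'])
E
```

```text
s1.png [0.904 0.704 0.941]
d1.png [ 0.302 -0.612  0.62 ]
w1.png [0.121 0.568 0.374]
0.15 [0.19900959 0.53904307 0.2476055 ] [[-6.88879614e-04 -9.38053837e-01  3.46488853e-01]
 [-1.16312654e-03  3.46489452e-01  9.38053147e-01]
 [-9.99999086e-01  2.43195311e-04 -1.32976483e-03]] 0.08570450744292336
```

View pics/s1.png

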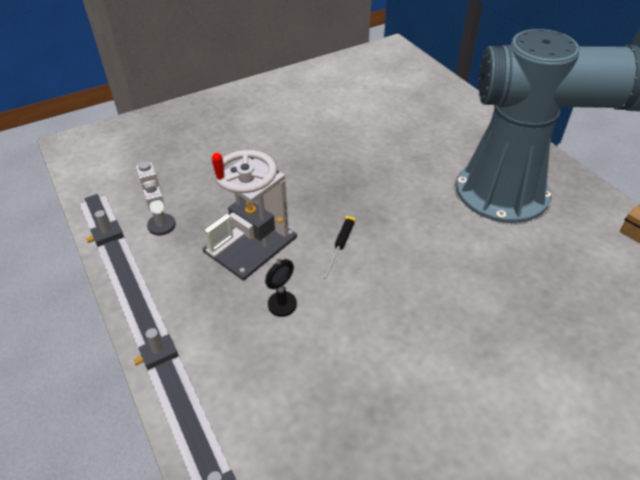

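View pics/d1.png

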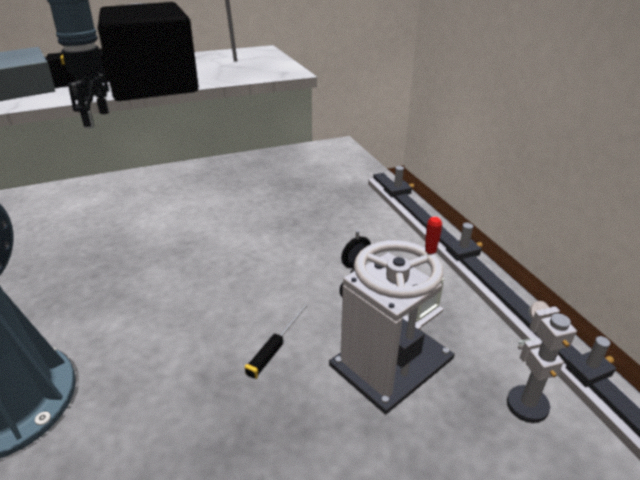

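Scene view: the handle is near (217,166) and the wheel near (246,170). Side view: the handle is near (433,236) and the hub near (399,265). The periscope, polarizer and driver are all clear of the wheel. Next, an enlarged crop of both.

Run:
```python
from h import *
a=cv2.imread('pics/s1.png')[140:215,195:295];b=cv2.imread('pics/d1.png')[205:305,345:450]
z=lambda i:cv2.resize(i,(400,int(400*i.shape[0]/i.shape[1])),interpolation=cv2.INTER_CUBIC)
a,b=z(a),z(b);o=np.zeros((400,800,3),np.uint8);o[:a.shape[0],:400]=a;o[:b.shape[0],400:]=b;cv2.imwrite('pics/c1.png',o)
# red centroids
for f in('s1.png','d1.png'):
    i=cv2.imread('pics/'+f).astype(int);m=(i[...,2]>120)&(i[...,1]<70)&(i[...,0]<70);y,x=np.nonzero(m)
    print(f,x.mean(),y.mean(),x.min(),x.max(),y.min(),y.max(),len(x))
    np.save('pics/'+f+'.npy',[x.mean(),y.mean()])
m=[np.load('pics/%s.npy'%f) for f in('s1.png','d1.png')]
print('handle',tri(ray('s1.png',*m[0]),ray('d1.png',*m[1])),atz('s1.png',*m[0],.2445),atz('d1.png',*m[1],.2445))
print('hub',tri(ray('s1.png',244,168),ray('d1.png',399,262)))
```

```text
s1.png 216.78787878787878 163.62424242424242 212 223 153 178 165
d1.png 434.28 222.03 428 441 218 226 100
handle [ 0.65933887 -0.13306257  0.2584973 ] [ 0.65377704 -0.14969917  0.2445    ] [ 0.67398977 -0.1146072   0.2445    ]
hub [ 0.60052936 -0.14737944  0.21354753]
```

View pics/c1.png

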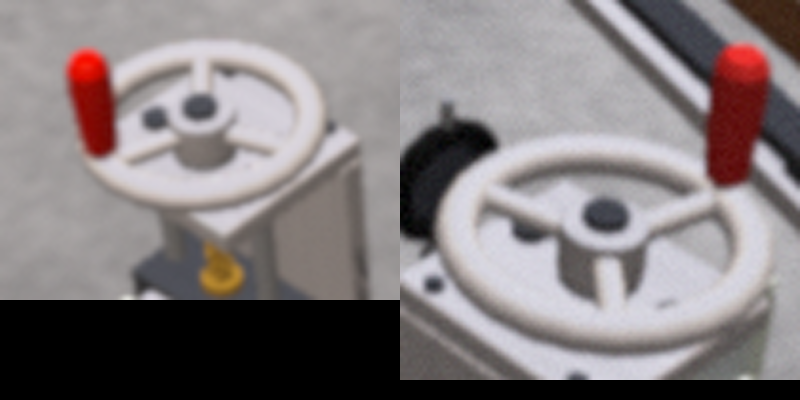

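Run:
```python
from h import *
h=tri(ray('s1.png',217.8,166),ray('d1.png',432.9,235.2));n=tri(ray('s1.png',245.2,166.3),ray('d1.png',399.1,260.9))
print('handle',h,atz('s1.png',217.8,166,.2445)[:2],atz('d1.png',432.9,235.2,.2445)[:2])
print('nut',n,atz('s1.png',245.2,166.3,.219)[:2],atz('d1.png',399.1,260.9,.219)[:2],'r',np.hypot(*(h-n)[:2]))
for nm,u,v in(('peri',162,223),('pol',282,303),('drv',347,232)):print(nm,atz('s1.png',u,v,0))
for nm,u,v in(('peri',529,404),):print(nm,atz('d1.png',u,v,0))
c=n.copy();c[2]=.206;a=np.linspace(0,6.28,12,endpoint=False)
for f in('s1.png','d1.png'):print(f,proj(f,[c+[.055*np.cos(t),.055*np.sin(t),0] for t in a]).round().astype(int).tolist())
```

```text
handle [ 0.65426026 -0.14298965  0.24352084] [ 0.65486042 -0.1420408 ] [ 0.65299277 -0.14416075]
nut [ 0.59851801 -0.14825744  0.21654684] [ 0.59909361 -0.14502901] [ 0.59726376 -0.15122984] r 0.055990602683473945
peri [ 0.76059446 -0.30930996  0.        ]
pol [0.62348356 0.0375301  0.        ]
drv [ 0.40264618 -0.06959368  0.        ]
peri [ 0.76844443 -0.30041284  0.        ]
s1.png [[220, 179], [229, 186], [243, 189], [257, 186], [268, 179], [273, 170], [270, 162], [261, 156], [248, 153], [234, 156], [223, 162], [218, 170]]
d1.png [[431, 259], [417, 249], [399, 245], [380, 246], [366, 253], [359, 263], [363, 276], [377, 286], [397, 292], [418, 290], [433, 282], [437, 271]]
```

The wheel centre is about (0.598,-0.148) and the handle about (0.654,-0.143), so the handle sits at roughly +5°. The measured radius of 56 mm fits the given 55. Clockwise is towards -y, so I'll come in from +y with the fingers shut, at the present height (tips at about 0.231).

Request:
jog_arm --pt "1 0 -0.45 -0.33 0" --pt "1 0 -0.9 -0.65 0" --pt "1 0 -0.9 -0.65 0" --force 30

```text
time: 0.52
tcp_pos: [0.2627, 0.4448, 0.248]
eef_rot: [[-0.0, -0.937, 0.35], [-0.001, 0.35, 0.937], [-1.0, -0.0, -0.001]]
ft_force: [0.9, 0.7, -0.8]
opening: 0.0322
```

Request:
jog_arm --pt "1 0 -0.45 -0.33 0" --pt "1 0 -0.9 -0.65 0" --pt "1 0 -0.9 -0.65 0"

```text
time: 0.9
tcp_pos: [0.3245, 0.3533, 0.2483]
eef_rot: [[0.0, -0.937, 0.35], [-0.0, 0.35, 0.937], [-1.0, -0.0, -0.0]]
ft_force: [-0.4, -0.2, 0.5]
opening: -0.0001
```

Request:
jog_arm --pt "1 0 -0.45 -0.33 0" --pt "1 0 -0.9 -0.65 0" --pt "1 0 -0.9 -0.65 0"

```text
time: 1.27
tcp_pos: [0.3863, 0.2617, 0.2483]
eef_rot: [[0.0, -0.937, 0.35], [-0.0, 0.35, 0.937], [-1.0, -0.0, 0.0]]
ft_force: [-0.1, 0.1, -0.2]
opening: -0.0
```

Request:
jog_arm --pt "1 0 -0.45 -0.33 0" --pt "1 0 -0.9 -0.65 0" --pt "1 0 -0.9 -0.65 0"

```text
time: 1.65
tcp_pos: [0.4481, 0.1701, 0.2483]
eef_rot: [[0.0, -0.937, 0.349], [0.0, 0.349, 0.937], [-1.0, -0.0, 0.0]]
ft_force: [0.9, 0.1, 0.2]
opening: -0.0
```

Request:
jog_arm --pt "1 0 -0.45 -0.33 0" --pt "1 0 -0.9 -0.65 0" --pt "1 0 -0.9 -0.65 0"

```text
time: 2.02
tcp_pos: [0.5099, 0.0784, 0.2481]
eef_rot: [[-0.0, -0.937, 0.348], [0.0, 0.348, 0.937], [-1.0, 0.0, 0.0]]
ft_force: [0.0, 0.6, -0.4]
opening: 0.0001
```

Request:
jog_arm --pt "1 0 -0.45 -0.2 0" --pt "1 0 -0.9 -0.3 0" --pt "1 0 -0.9 -0.3 0"

```text
time: 2.4
tcp_pos: [0.5838, 0.0206, 0.2476]
eef_rot: [[-0.001, -0.938, 0.346], [0.001, 0.346, 0.938], [-1.0, 0.001, 0.001]]
ft_force: [-0.2, 0.3, 0.1]
opening: -0.0004
```

Run:
```python
from h import *
for n,f in(('scene','s2.png'),('side','d2.png'),('wrist','w2.png')):snap(n,f)
a=cv2.imread('pics/s2.png')[100:220,170:330];b=cv2.imread('pics/d2.png')[165:315,315:475];w=cv2.imread('pics/w2.png')
o=np.zeros((580,800,3),np.uint8)
o[:300,:400]=cv2.resize(a,(400,300),interpolation=2);o[:300,400:720]=cv2.resize(b,(320,300),interpolation=2)
o[300:,:374]=cv2.resize(w,(374,280));cv2.imwrite('pics/c2.png',o);s=monitor.sense();print(s['time'],s['tcp_pos'])
```

```text
2.55 [0.58164805 0.02181216 0.24781947]
```

View pics/c2.png

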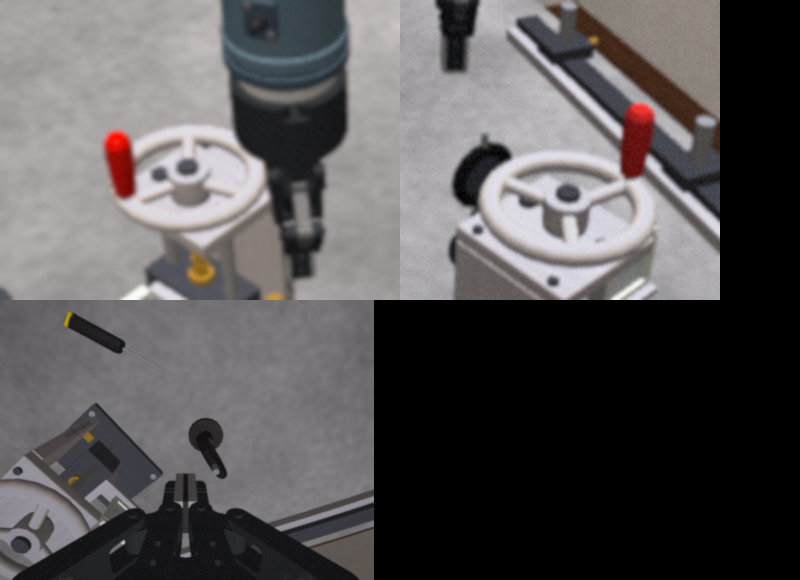

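Wrist crop: the nut is at about (21,544), which is (36,418) in the full picture. The fingers are shut and clear of everything. I'll check the centre with it and plan the arc.

```bash
cat >> h.py <<'E'
C=np.array([.5985,-.148])
def plan(thetas,rad=.055,p0=None,z=None):
    s=monitor.sense();R=np.array(s['eef_rot']);p=np.array(s['tcp_pos'])
    print('t',s['time'],p.round(4),'ang',np.degrees(np.arctan2(*(p[:2]-C)[::-1])).round(1),'rad',np.hypot(*(p[:2]-C)).round(4),np.round(s['ft_force'],1))
    out=[]
    for t in thetas:
        q=np.r_[C+rad*np.array([np.cos(np.radians(t)),np.sin(np.radians(t))]),z or p[2]]
        d=R.T@(q-p)*10;out.append([1]+d.round(2).tolist()+[0])
    print(out)
E
python3 - <<'E'
from h import *
print(atz('w2.png',36,417.5,.219))
print('fingertip px',proj('w2.png',[monitor.sense()['tcp_pos']-np.array([0,0,.017])]))
plan([50],.10);plan([47,44,41])
E
```

```text
[ 0.59547738 -0.143392    0.219     ]
fingertip px [[317.07895257 316.16551501]]
t 2.55 [0.5816 0.0218 0.2478] ang 95.7 rad 0.1706 [-0.1 -0.  -0.1]
[[1, -0.0, -1.08, -0.6, 0]]
t 2.55 [0.5816 0.0218 0.2478] ang 95.7 rad 0.1706 [-0.1 -0.  -0.1]
[[1, -0.0, -0.96, -1.03, 0], [1, -0.0, -0.98, -1.04, 0], [1, -0.0, -1.01, -1.05, 0]]
```

Request:
jog_arm --pt "1 0 -0.5 -0.3 0" --pt "1 0 -0.95 -0.6 0" --pt "1 0 -0.95 -0.6 0" --pt "1 0 -0.95 -0.6 0"

```text
time: 3.05
tcp_pos: [0.6502, -0.0681, 0.2481]
eef_rot: [[-0.001, -0.938, 0.346], [0.001, 0.346, 0.938], [-1.0, 0.001, 0.001]]
ft_force: [-0.4, 0.6, 0.6]
opening: 0.0
```

```bash
sed -i 's/^C=.*/C=np.array([.5975,-.1465])/' h.py
python3 - <<'E'
from h import *
plan([48,45,42,39,36,33,30,27,24,21])
E
```

```text
t 3.05 [ 0.6502 -0.0681  0.2481] ang 56.1 rad 0.0945 [-0.4  0.6  0.6]
[[1, -0.0, 0.02, -0.41, 0], [1, -0.0, -0.01, -0.42, 0], [1, -0.0, -0.03, -0.43, 0], [1, -0.0, -0.06, -0.45, 0], [1, -0.0, -0.08, -0.46, 0], [1, -0.0, -0.11, -0.48, 0], [1, -0.0, -0.13, -0.5, 0], [1, -0.0, -0.15, -0.51, 0], [1, -0.0, -0.17, -0.53, 0], [1, -0.0, -0.19, -0.56, 0]]
```

Request:
jog_arm --pt "1 0 0.02 -0.2 0" --pt "1 0 0.02 -0.38 0" --pt "1 0 -0.01 -0.42 0" --pt "1 0 -0.06 -0.45 0" --pt "1 0 -0.11 -0.48 0" --pt "1 0 -0.15 -0.51 0" --pt "1 0 -0.19 -0.56 0" --pt "1 0 -0.19 -0.56 0"

```text
time: 4.05
tcp_pos: [0.6498, -0.1294, 0.2483]
eef_rot: [[0.0, -0.938, 0.347], [-0.0, 0.347, 0.938], [-1.0, -0.0, -0.0]]
ft_force: [-0.1, 1.0, 1.6]
opening: 0.0001
```

Run:
```python
from h import *
plan(range(16,-55,-8))
for n,f in(('scene','s3.png'),('side','d3.png')):snap(n,f)
a=cv2.imread('pics/s3.png')[100:220,170:330];b=cv2.imread('pics/d3.png')[165:315,315:475]
cv2.imwrite('pics/c3.png',np.hstack([cv2.resize(a,(400,300),interpolation=2),cv2.resize(b,(320,300),interpolation=2)]))
```

```text
t 4.05 [ 0.6498 -0.1294  0.2483] ang 18.1 rad 0.055 [-0.1  1.   1.6]
[[1, 0.0, -0.01, -0.02, 0], [1, 0.0, -0.05, -0.08, 0], [1, 0.0, -0.08, -0.15, 0], [1, 0.0, -0.11, -0.22, 0], [1, 0.0, -0.12, -0.3, 0], [1, 0.0, -0.12, -0.38, 0], [1, 0.0, -0.11, -0.45, 0], [1, 0.0, -0.09, -0.53, 0], [1, 0.0, -0.06, -0.6, 0]]
```

View pics/c3.png

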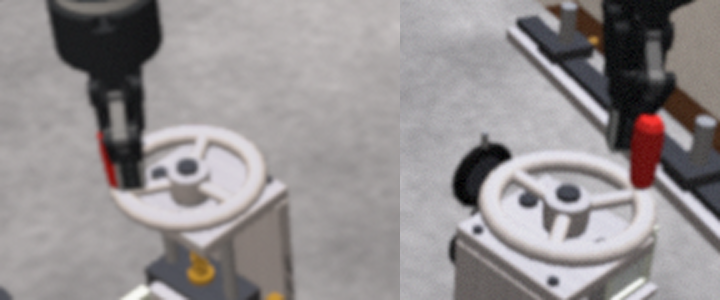

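The fingertips sit behind the handle and it has moved a little clockwise, from (637,140) to (648,150) in the side crop. Contact is good, so I'll continue round.

Request:
jog_arm --pt "1 0 -0.01 -0.02 0" --pt "1 0 -0.05 -0.08 0" --pt "1 0 -0.08 -0.15 0" --pt "1 0 -0.11 -0.22 0" --pt "1 0 -0.12 -0.3 0" --pt "1 0 -0.12 -0.38 0" --pt "1 0 -0.11 -0.45 0" --pt "1 0 -0.09 -0.53 0" --pt "1 0 -0.06 -0.6 0" --pt "1 0 -0.06 -0.6 0"

```text
time: 5.4
tcp_pos: [0.6336, -0.1884, 0.2481]
eef_rot: [[-0.001, -0.938, 0.348], [-0.001, 0.348, 0.938], [-1.0, 0.001, -0.001]]
ft_force: [0.3, -0.5, 0.2]
opening: -0.0004
```

Run:
```python
from h import *
plan(range(-56,-125,-8),z=.248)
```

```text
t 5.4 [ 0.6336 -0.1884  0.2481] ang -49.2 rad 0.0553 [ 0.3 -0.5  0.2]
[[1, 0.0, 0.04, -0.05, 0], [1, 0.0, 0.09, -0.11, 0], [1, 0.0, 0.14, -0.16, 0], [1, 0.0, 0.21, -0.21, 0], [1, 0.0, 0.28, -0.24, 0], [1, 0.0, 0.35, -0.27, 0], [1, 0.0, 0.42, -0.28, 0], [1, 0.0, 0.5, -0.28, 0], [1, 0.0, 0.58, -0.27, 0]]
```

```bash
cat >> h.py <<'E'
def red(f):
    i=cv2.imread('pics/'+f).astype(int);y,x=np.nonzero((i[...,2]>70)&(i[...,2]>2.2*i[...,1])&(i[...,2]>2.2*i[...,0]))
    if len(x)<20: return print(f,'red n',len(x))
    g=atz(f,x.mean(),y.mean(),.2445)[:2]-C;t=atz(f,x.mean(),y.min()+2,.270)[:2]-C
    print(f,'n',len(x),'handle ang',np.degrees(np.arctan2(g[1],g[0])).round(1),'r',np.hypot(*g).round(4),'by top',np.degrees(np.arctan2(t[1],t[0])).round(1),np.hypot(*t).round(4),x.mean().round(1),y.mean().round(1))
E
python3 - <<'E'
from h import *
snap('side','d4.png');snap('scene','s4.png')
for f in('d1.png','s1.png','d3.png','d4.png','s4.png'):red(f)
E
```

```text
d1.png n 437 handle ang 5.5 r 0.0574 by top 6.2 0.0537 432.7 233.8
s1.png n 215 handle ang 0.2 r 0.0559 by top 2.3 0.0531 217.6 164.5
d3.png n 467 handle ang -7.9 r 0.0574 by top -8.5 0.0534 437.7 238.8
d4.png n 529 handle ang -71.2 r 0.0547 by top -73.1 0.052 430.4 262.4
s4.png n 171 handle ang -77.0 r 0.0596 by top -78.0 0.0556 226.2 141.8
```

The handle has turned about 77° and follows the finger at a lag of about 24°. I'll continue.

Request:
jog_arm --pt "1 0 0.04 -0.05 0" --pt "1 0 0.09 -0.11 0" --pt "1 0 0.14 -0.16 0" --pt "1 0 0.21 -0.21 0" --pt "1 0 0.28 -0.24 0" --pt "1 0 0.35 -0.27 0" --pt "1 0 0.42 -0.28 0" --pt "1 0 0.5 -0.28 0" --pt "1 0 0.58 -0.27 0" --pt "1 0 0.58 -0.27 0"

```text
time: 6.75
tcp_pos: [0.5697, -0.192, 0.2484]
eef_rot: [[-0.001, -0.938, 0.346], [0.0, 0.346, 0.938], [-1.0, 0.001, 0.0]]
ft_force: [-0.4, -0.0, 0.1]
opening: -0.0002
```

Run:
```python
from h import *
plan(range(-127,-193,-8),z=.248)
snap('side','d5.png');red('d5.png')
```

```text
t 6.75 [ 0.5697 -0.192   0.2484] ang -121.4 rad 0.0533 [-0.4 -0.   0.1]
[[1, 0.0, 0.06, -0.0, 0], [1, 0.0, 0.13, 0.02, 0], [1, 0.0, 0.19, 0.06, 0], [1, 0.0, 0.26, 0.11, 0], [1, 0.0, 0.31, 0.16, 0], [1, 0.0, 0.36, 0.22, 0], [1, 0.0, 0.39, 0.29, 0], [1, 0.0, 0.42, 0.36, 0], [1, 0.0, 0.44, 0.43, 0]]
d5.png n 492 handle ang -145.5 r 0.0537 by top -146.5 0.0558 380.7 263.5
```

Request:
jog_arm --pt "1 0 0.06 0 0" --pt "1 0 0.13 0.02 0" --pt "1 0 0.19 0.06 0" --pt "1 0 0.26 0.11 0" --pt "1 0 0.31 0.16 0" --pt "1 0 0.36 0.22 0" --pt "1 0 0.39 0.29 0" --pt "1 0 0.42 0.36 0" --pt "1 0 0.44 0.43 0" --pt "1 0 0.44 0.43 0"

```text
time: 8.05
tcp_pos: [0.5443, -0.1359, 0.2483]
eef_rot: [[0.0, -0.938, 0.346], [0.001, 0.346, 0.938], [-1.0, 0.0, 0.001]]
ft_force: [0.5, -0.6, 3.0]
opening: 0.0001
```

Run:
```python
from h import *
plan(range(-197,-263,-8),z=.248)
snap('side','d6.png');red('d6.png');snap('scene','s6.png');red('s6.png')
```

```text
t 8.05 [ 0.5443 -0.1359  0.2483] ang 168.8 rad 0.0542 [ 0.5 -0.6  3. ]
[[1, 0.0, 0.01, 0.05, 0], [1, 0.0, 0.01, 0.13, 0], [1, 0.0, 0.0, 0.21, 0], [1, 0.0, -0.02, 0.28, 0], [1, 0.0, -0.05, 0.35, 0], [1, 0.0, -0.09, 0.41, 0], [1, 0.0, -0.15, 0.47, 0], [1, 0.0, -0.2, 0.52, 0], [1, 0.0, -0.27, 0.56, 0]]
d6.png red n 0
s6.png n 219 handle ang 147.8 r 0.0516 by top 146.0 0.0535 270.7 156.0
```

Request:
jog_arm --pt "1 0 0.01 0.05 0" --pt "1 0 0.01 0.13 0" --pt "1 0 0 0.21 0" --pt "1 0 -0.02 0.28 0" --pt "1 0 -0.05 0.35 0" --pt "1 0 -0.09 0.41 0" --pt "1 0 -0.15 0.47 0" --pt "1 0 -0.2 0.52 0" --pt "1 0 -0.27 0.56 0" --pt "1 0 -0.27 0.56 0"

```text
time: 9.4
tcp_pos: [0.5898, -0.0936, 0.2481]
eef_rot: [[0.001, -0.938, 0.346], [0.0, 0.346, 0.938], [-1.0, -0.001, 0.001]]
ft_force: [-0.8, 0.4, 0.0]
opening: 0.0002
```

Run:
```python
from h import *
plan(range(-268,-318,-6),z=.248)
snap('side','d7.png');red('d7.png');snap('scene','s7.png');red('s7.png')
```

```text
t 9.4 [ 0.5898 -0.0936  0.2481] ang 98.3 rad 0.0534 [-0.8  0.4  0. ]
[[1, 0.0, -0.05, 0.04, 0], [1, 0.0, -0.1, 0.06, 0], [1, 0.0, -0.16, 0.07, 0], [1, 0.0, -0.21, 0.08, 0], [1, 0.0, -0.27, 0.08, 0], [1, 0.0, -0.33, 0.08, 0], [1, 0.0, -0.39, 0.06, 0], [1, 0.0, -0.44, 0.05, 0], [1, 0.0, -0.49, 0.03, 0]]
d7.png n 314 handle ang 72.6 r 0.0494 by top 73.8 0.0546 392.5 224.8
s7.png n 231 handle ang 72.3 r 0.0506 by top 74.6 0.054 247.4 171.7
```

Request:
jog_arm --pt "1 0 -0.05 0.04 0" --pt "1 0 -0.1 0.06 0" --pt "1 0 -0.16 0.07 0" --pt "1 0 -0.21 0.08 0" --pt "1 0 -0.27 0.08 0" --pt "1 0 -0.33 0.08 0" --pt "1 0 -0.39 0.06 0" --pt "1 0 -0.44 0.05 0" --pt "1 0 -0.49 0.03 0" --pt "1 0 -0.49 0.03 0"

```text
time: 10.75
tcp_pos: [0.6365, -0.1085, 0.2483]
eef_rot: [[0.001, -0.938, 0.347], [-0.0, 0.347, 0.938], [-1.0, -0.001, -0.0]]
ft_force: [0.0, 1.2, -0.1]
opening: -0.0002
```

Run:
```python
from h import *
plan([42,40,38,36,34,32,30,28,26],z=.248)
snap('side','d8.png');red('d8.png');red('d1.png')
```

```text
t 10.75 [ 0.6365 -0.1085  0.2483] ang 44.3 rad 0.0544 [ 0.   1.2 -0.1]
[[1, 0.0, -0.02, -0.0, 0], [1, 0.0, -0.04, -0.01, 0], [1, 0.0, -0.06, -0.02, 0], [1, 0.0, -0.07, -0.03, 0], [1, 0.0, -0.09, -0.04, 0], [1, 0.0, -0.1, -0.06, 0], [1, 0.0, -0.12, -0.07, 0], [1, 0.0, -0.13, -0.08, 0], [1, 0.0, -0.15, -0.09, 0]]
d8.png n 419 handle ang 18.9 r 0.0565 by top 22.1 0.0555 425.7 229.8
d1.png n 437 handle ang 5.5 r 0.0574 by top 6.2 0.0537 432.7 233.8
```

Request:
jog_arm --pt "1 0 -0.02 0 0" --pt "1 0 -0.04 -0.01 0" --pt "1 0 -0.06 -0.02 0" --pt "1 0 -0.07 -0.03 0" --pt "1 0 -0.09 -0.04 0" --pt "1 0 -0.1 -0.06 0" --pt "1 0 -0.1 -0.06 0"

```text
time: 11.68
tcp_pos: [0.6434, -0.1174, 0.2483]
eef_rot: [[0.0, -0.938, 0.347], [-0.0, 0.347, 0.938], [-1.0, -0.0, -0.0]]
ft_force: [-1.8, 1.8, -0.5]
opening: 0.0003
```

Run:
```python
from h import *
plan([31,30,29,28,27,26,25],z=.248)
snap('side','d9.png');red('d9.png');red('d1.png');snap('scene','s9.png')
z=lambda f:cv2.resize(cv2.imread('pics/'+f)[205:305,345:450],(400,380),interpolation=2)
cv2.imwrite('pics/c9.png',np.hstack([z('d1.png'),z('d9.png')]))
```

```text
t 11.675 [ 0.6434 -0.1174  0.2483] ang 32.4 rad 0.0543 [-1.8  1.8 -0.5]
[[1, 0.0, -0.01, -0.0, 0], [1, 0.0, -0.02, -0.01, 0], [1, 0.0, -0.03, -0.02, 0], [1, 0.0, -0.04, -0.02, 0], [1, 0.0, -0.04, -0.03, 0], [1, 0.0, -0.05, -0.03, 0], [1, 0.0, -0.06, -0.04, 0]]
d9.png n 434 handle ang 6.9 r 0.0573 by top 8.8 0.0546 432.0 233.4
d1.png n 437 handle ang 5.5 r 0.0574 by top 6.2 0.0537 432.7 233.8
```

View pics/c9.png

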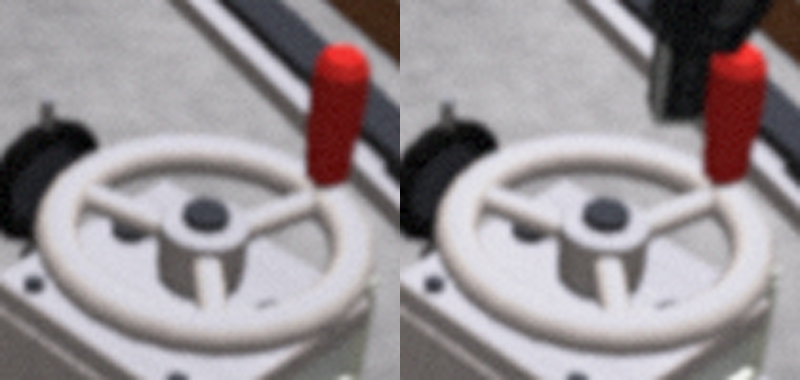

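The picture matches the start to within about 2° (handle top at x≈739 against 342+400). I'll nudge it a hair further, then back off behind and lift.

Request:
jog_arm --pt "1 0 -0.01 0 0" --pt "1 0 -0.02 -0.01 0" --pt "1 0 -0.02 -0.01 0"

```text
time: 12.15
tcp_pos: [0.6449, -0.1187, 0.2483]
eef_rot: [[0.0, -0.938, 0.346], [0.0, 0.346, 0.938], [-1.0, -0.0, 0.0]]
ft_force: [-1.5, 2.0, 0.2]
opening: -0.0001
```

Request:
jog_arm --pt "1 0 0.02 0.1 0" --pt "1 0 0.05 0.25 0" --pt "1 0 0.1 0.5 0" --pt "1 -0.3 0.1 0.8 0" --pt "1 -0.6 0.1 1.0 0" --pt "1 -0.6 0.1 1.0 0" --pt "1 -0.6 0.1 1.0 0"

```text
time: 13.02
tcp_pos: [0.6698, -0.0211, 0.3075]
eef_rot: [[-0.001, -0.938, 0.346], [-0.0, 0.346, 0.938], [-1.0, 0.001, -0.0]]
ft_force: [-0.2, -0.5, -1.2]
opening: -0.0
```

Run:
```python
from h import *
s=monitor.sense();print(s['time'],s['tcp_pos'],s['ft_force'])
snap('side','d10.png');snap('scene','s10.png')
for f in('d1.png','d10.png','s1.png','s10.png'):red(f)
z=lambda f:cv2.resize(cv2.imread('pics/'+f),(400,300))
cv2.imwrite('pics/c10.png',np.hstack([z('s10.png'),z('d10.png')]))
```

```text
13.025 [ 0.66977114 -0.02109085  0.30748921] [-0.20684964 -0.49329447 -1.15280324]
d1.png n 437 handle ang 5.5 r 0.0574 by top 6.2 0.0537 432.7 233.8
d10.png n 439 handle ang 4.5 r 0.0573 by top 5.9 0.0542 433.1 234.2
s1.png n 215 handle ang 0.2 r 0.0559 by top 2.3 0.0531 217.6 164.5
s10.png n 148 handle ang 0.2 r 0.0587 by top 0.9 0.0552 216.3 165.0
```

View pics/c10.png

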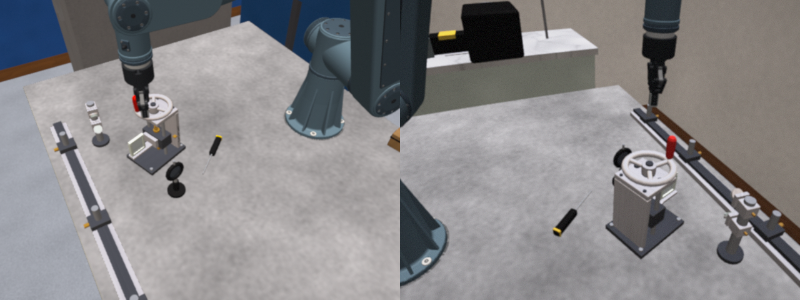

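The handle is within about 1° of its start, everything else stands in place, and the arm is clear. I'll hand in.

```bash
python3 -c "
from rig import r
print(r.close_job())"
```

```text
the job is handed in; nothing more can be done
None
```

I pushed the hand wheel clockwise through one full turn with the shut fingertips behind the red handle. Then I backed off, lifted clear and handed the job in shortly after 13 s of the 59 s allowed. No verdict was reported.

**Handle position:** the last side picture puts the handle about 1° from its start (4.5° against 5.5° before), which is roughly 1 mm. The scene camera gave the same angle as at the start. It is the weaker check, because the gripper partly covered the handle there.

**Forces:** the wrist readings taken after each push were about 3 N or less. Force during the moves was not sampled.

**Loose items:** in the last pictures the periscope, polarizer and driver stand where they were, upright, judged by eye. I did not measure their positions again.

**Diffuser:** I did not measure its height directly. The turn was followed by the handle's position all the way round.

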